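# Steady a swinging instrument basket and set it in its container

### The job

Take the instrument basket by its bail off the draining stand, carry it over to the open sterilization container, and steady its swing until it hangs level and still, centred just above the container and clear of its rim, for a count of three. Then lower it level and gently, without knocking it against the container, until it stands flat on the container's floor, lined up with the container, and let go of the bail. Do not set the basket down anywhere else on the way, do not tip it, and leave the other things on the bench alone.

Things in the scene. Friction and masses are not known exactly. Their poses are not given: they have to be found in the camera images.
- basket: Stainless wire basket with four clamped-in instruments, 120 (x) x 240 (y) x 50 mm high, 0.65 kg nominal. Origin: centre of its underside; y along its length, z up out of it. At the start it lies tilted 0.30 rad, +y end up: low edge of its -y end on the stand's pan floor, underside on the stand's cross bar only 22 mm from mid-length, so it levels and see-saws as soon as it is lifted.
- basket_pivot (a point): Middle of the stud line on which bail and basket turn: (0, 0, 22.5) mm in the basket's frame, the line along its x. The mass centre is about 6 mm below it, so the held basket see-saws slowly about its x: period about 1.85 s (as a pendulum 0.84 m long with its top at the stud line), decay time about 50 s. Accelerating the stud line along +y makes the +y end dip.
- bail_grip (a point): Centre of the black moulded grip of the bail (steel hoop 144 mm wide, 0.09 kg), 140 mm from the stud line: a flat block 76 mm along the bail (the basket's x), 16 mm thick (pinch here, along the basket's length) and 28 mm tall. Its x is along the bail, its z from stud line to grip. Pinched between flat pads, the bail lines up with them and the basket see-saws below it.
- bail (a joint): Angle of the bail against the basket about the basket's x, rad, turning freely between stop lugs at -0.5 and +0.5; 0 = square to the basket's floor, negative = leaning to its +y end. It rests at the -0.5 lug at the start, so it leans 0.2 rad from the vertical; once let go it drops onto one of its lugs.
- stand: Draining stand, fixed: steel pan 190 (x) x 300 (y) mm with a rim 22 mm high, floor 4 mm above the bench, with a cross bar 12 mm thick along its x axis, its top 46 mm above the bench, 29 mm from the middle towards +y, its ends on posts 86 mm either side. Origin: underside centre, on the bench.
- container: Open aluminium base of a sterilization container, fixed, 196 (x) x 296 (y) x 75 mm high, walls 3 mm, so 190 x 290 mm inside. Its rim flange stands 3 mm outside the walls. Origin: underside centre, on the bench; y along its length.
- container_floor (a point): Centre of the container's inner floor, 3 mm above the bench, same axes as the container.
- forceps: Ring-handled forceps, 140 mm long and 7 mm thick, lying between stand and container; leave alone.
- oil_bottle: White bottle with a cap, 52 mm across and 140 mm tall, standing beyond the middle of the bench; leave alone. Origin: underside centre.
- tape_roll: Roll of paper tape lying flat, 100 mm across, 24 mm high, at the back left; leave alone.

How it is judged:
By the outcome, as a careful person would: the job done as asked, in the order asked, and still so for the second after the job is handed in, with the robot touching nothing.
It also fails if it takes over 61 s, if anything falls off the work surface, if the arm or the gripper's body presses on something with over 40 N, if the wrist force passes 120 N, or if a joint passes its speed limit or range.

### The arm

A 6-joint arm with a two-finger parallel gripper is mounted at the origin on the work surface. World frame = base frame: x ahead of the robot, y to its left, z up, the work surface at z = 0. Lengths are in m, angles in rad, forces in N, time in s.
With the tool pointing down it reaches from about 0.35 to 0.975 m from the base axis. Payload 4.9 kg.
Tool frame: the origin (TCP) lies midway between the tips of the shut fingers; the grasp point (between the pads) lies 19 mm behind it (ctrl.hold_point_z is the distance from the TCP to the grasp point, in m); z points along the fingers, y is the line along which they close (so a half turn about z gives the same grasp; the last joint's range is limited). The gripper opens to 85 mm and grips with 20 to 120 N. Pads are 22 mm wide; open, the fingers measure 114 mm over their backs; the gripper's body (76 mm by 85 mm) begins 54 mm behind the grasp point. The pads swing forward as they close: fully open they stand 13 mm farther back than shut.
Start: joints at [1.21, 0.053, 1.613, -0, 1.476, -0.119], TCP at [0.15, 0.607, 0.198] pointing down, gripper open.
Joint ranges: [-3.01, 3.01], [-1.01, 2.22], [0.06, 2.58], [-1.02, 4.17], [0.09, 2.62], [-3.14, 3.14]. Speed limits (rad/s): [2.57, 2.57, 3.14, 3.14, 3.14, 3.14].

### API

Orientations are given as a rotation vector (axis times angle).
In Python, from station import status, viewer, finish_job, ctrl gives the robot as it stands.
- The arm moves only by the shell command python3 -m jog 'ROWS' [FORCE]. ROWS is JSON, a list of rows, each a list of 7 numbers: the turn, a rotation vector about the tool's x, y, z each as a share of 5 degrees, from -1 to 1, then the shift along the tool's x, y, z each as a share of 30 mm, from -1 to 1, then the opening, from -1 (shut) to 1 (fully open). A call has 1 to 5 rows; each row shifts and turns the commanded pose from where the row before left it, along the tool's axes as they then stand; what a row does not reach is not made up. A row lasts 1/8 s, in which the tool goes at most 62.5 mm and 10.7 degrees, less where a joint would pass 70% of its speed; a pose out of reach is approached as far as the arm can. A call with a number of a shift or a turn outside -1 to 1 is refused whole. A call with a gripper value outside its range is refused whole. The fingers move at their own pace and stop on an object; FORCE is the grip in N (left out, the last holds). Time passes only in rows, so rows that do not move let the fingers close. It gives the time, the measured TCP pose, the force, the opening and the grip force at its end, in the units of the state.
- status.get_obs(): the state, without advancing time (a new reading comes with each control period).
- viewer.get_image(name): name is "scene" or "side" or "wrist"; returns a dict with "img" (480x640x3 uint8, red, green, blue), "fovy" (degrees; the focal length in pixels is half the picture's height over the tangent of half this angle, whatever the lens; pixels are square), "cx", "cy" (the principal point, pixels), "rvec" (rotation vector, rad) and "tvec" (3), from world to camera coordinates, as OpenCV has them. Camera axes: x right, y down, z forward; pixel columns grow to the right and rows downward; lengths in m; the calibration is good to about 2 mm. The wrist camera is an equidistant fisheye: a pixel r from the principal point sees the ray r / f radians off the axis. A picture is of the moment at which its call begins. There is no depth.
- finish_job(): hands the job in; it is judged then, once.
The state is a dict: "t": time; "q": joint angles; "dq": joint speeds; "effort": joint torques, N m; "tool_pos": TCP position; "tool_rot": TCP orientation; "contact_force": force on the tool from outside, world axes, zero at the start; "wrist_torque": the same for the moment, N m; "opening": finger opening in m; "grip_force": force on a finger pad.
Only numpy, scipy, OpenCV 4.12 (cv2) and the standard library are available. Lean on these libraries where they do the work, as an engineer would, in place of code of your own. Each camera call takes 0.05 s, during which the arm holds its last target. There are 200 camera calls.

## Working session

There is one attempt and no reset: what is moved stays moved. The work goes in short steps, Python scripts to look and compute and a shell command to move; the robot and the scene stay as the last step left them, time stands still between calls to the robot, and variables do not carry over. Pictures are saved under pics/ and viewed, at most 10 in all, crops included, and the job is handed in when it is done.

```bash
ls; mkdir -p pics
python3 - <<'E'
from station import status, viewer, ctrl
import cv2, numpy as np
o=status.get_obs();print(o['t'],o['tool_pos'],o['tool_rot'],o['opening'],ctrl.hold_point_z)
for n in ['scene','side']:
    d=viewer.get_image(n);cv2.imwrite(f'pics/{n}0.png',d['img'][:,:,::-1]);np.save(f'pics/{n}0.npy',d,allow_pickle=True)
    print(n,d['fovy'],d['cx'],d['cy'],d['rvec'],d['tvec'])
E
```

```text
pics
0.0 [0.14940422 0.60616156 0.19644725] [-0.37875711 -3.1182116   0.00318806] 0.08528202072172335 0.0187
scene 48.580348636369145 319.01988237393397 245.918107491988 [ 0.95162165  2.52501963 -1.02377134] [ 0.45978182 -0.18684993  1.30763557]
side 52.33153058596827 312.05089882425153 246.43485223731113 [ 2.29635917 -0.63401575  0.25781438] [-0.50150199  0.30993708  0.78701461]
```

View pics/scene0.png

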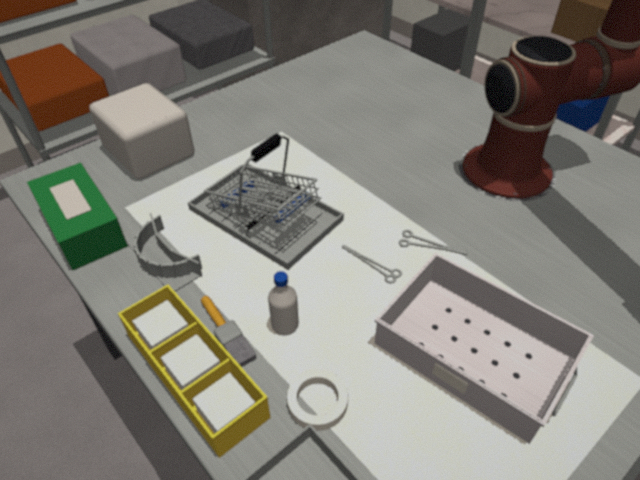

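View pics/side0.png

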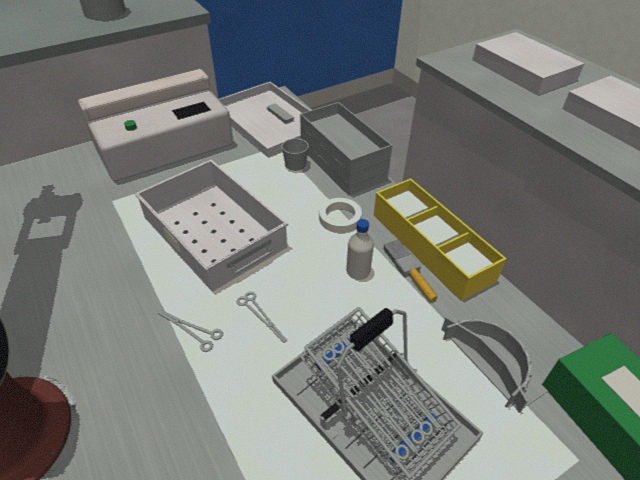

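The scene view shows the black grip at about (266,147), the pan corners at about (190,207), (288,264) and (342,214), and the container rim corners at about (437,258), (588,338), (533,435) and (377,322). The side view shows the grip at (371,328) and the rim corners at (138,193), (210,163) and (287,229).

```bash
cat > h.py <<'E'
import numpy as np, cv2
from scipy.spatial.transform import Rotation as R
def ray(d,p):
    f=240/np.tan(np.radians(d['fovy']/2)); v=np.array([p[0]-d['cx'],p[1]-d['cy']],float)
    if d.get('fish'):
        r=np.hypot(*v); a=r/f; c=np.r_[v/r*np.sin(a),np.cos(a)]
    else: c=np.r_[v/f,1]; c/=np.linalg.norm(c)
    M=R.from_rotvec(d['rvec']).as_matrix(); return -M.T@np.array(d['tvec']), M.T@c
def plane(d,p,z):
    o,v=ray(d,p); return o+v*(z-o[2])/v[2]
def tri(d1,p1,d2,p2):
    o1,v1=ray(d1,p1);o2,v2=ray(d2,p2)
    s=np.linalg.lstsq(np.c_[v1,-v2],o2-o1,rcond=None)[0]
    a,b=o1+s[0]*v1,o2+s[1]*v2; return (a+b)/2,np.linalg.norm(a-b)
def proj(d,P):
    M=R.from_rotvec(d['rvec']).as_matrix();c=M@np.array(P)+np.array(d['tvec']);f=240/np.tan(np.radians(d['fovy']/2))
    if d.get('fish'):
        r=np.hypot(c[0],c[1]);a=np.arctan2(r,c[2]);return np.array([d['cx'],d['cy']])+f*a*c[:2]/r
    return np.array([d['cx'],d['cy']])+f*c[:2]/c[2]
def shot(n):
    from station import viewer
    d=viewer.get_image(n); d['fish']=n=='wrist'; return d
E
python3 - <<'E'
from h import *
S=np.load('pics/scene0.npy',allow_pickle=True).item();D=np.load('pics/side0.npy',allow_pickle=True).item()
np.set_printoptions(precision=4,suppress=True)
C=[]
for n,d,(x0,y0,x1,y1) in [('scene',S,(235,120,300,175)),('side',D,(335,295,410,360))]:
    m=(d['img'].max(2)<45).astype(np.uint8); m[:y0]=0;m[y1:]=0;m[:,:x0]=0;m[:,x1:]=0
    k,l,s,c=cv2.connectedComponentsWithStats(m); i=1+s[1:,4].argmax(); r=cv2.minAreaRect(cv2.findContours((l==i).astype(np.uint8),0,1)[0][0]); 
    print(n,s[i],c[i],r); C.append(r)
    b=cv2.boxPoints(r);d['ends']=b
    # axis ends
    w=np.array(r[0]);a=b[1]-b[0];e=b[2]-b[1]
    L=a if np.linalg.norm(a)>np.linalg.norm(e) else e
    d['e']=[w+L/2,w-L/2]
print('grip',tri(S,C[0][0],D,C[1][0]))
for i in 0,1:
  for j in 0,1: print(S['e'][i],D['e'][j],tri(S,S['e'][i],D,D['e'][j]))
print('rim scene');P=[plane(S,p,.075)for p in [(437,258),(588,338),(533,435),(377,322)]];print(np.array(P))
print('rim side',np.array([plane(D,p,.075)for p in [(138,193),(210,163),(287,229)]]))
for p in[(437,258),(588,338),(533,435),(377,322)]:print(proj(D,plane(S,p,.075)),end='')
print('pan',np.array([plane(S,p,.022)for p in[(190,207),(288,264),(342,214)]]))
a=[cv2.resize(S['img'][240:440,360:600],None,fx=3,fy=3,interpolation=2),]
cv2.imwrite('pics/c1.png',a[0][:,:,::-1])
cv2.imwrite('pics/c2.png',cv2.resize(D['img'][150:300,120:300],None,fx=4,fy=4,interpolation=2)[:,:,::-1])
cv2.imwrite('pics/c3.png',cv2.resize(D['img'][290:480,265:490],None,fx=3,fy=3,interpolation=2)[:,:,::-1])
E
```

```text
scene [252 135  28  26 312] [265.8397 147.1506] ((265.5608215332031, 147.3851318359375), (10.113544464111328, 33.944313049316406), 54.46232223510742)
side [350 309  42  42 807] [371.1735 329.1078] ((371.1672058105469, 328.9400329589844), (18.0853214263916, 52.121673583984375), 51.8427734375)
grip (array([ 0.5409, -0.2367,  0.1987]), np.float64(0.00031459324979322143))
[279.3716 137.5203] [391.6593 312.8391] (array([ 0.5444, -0.2293,  0.2288]), np.float64(0.05459479654275151))
[279.3716 137.5203] [350.6751 345.041 ] (array([ 0.5005, -0.2443,  0.1993]), np.float64(0.0004084597138671676))
[251.75 157.25] [391.6593 312.8391] (array([ 0.5817, -0.2288,  0.1995]), np.float64(0.0029460248587204244))
[251.75 157.25] [350.6751 345.041 ] (array([ 0.5369, -0.2445,  0.1698]), np.float64(0.05674776589232501))
rim scene
[[0.4157 0.1171 0.075 ]
 [0.3683 0.3988 0.075 ]
 [0.5795 0.4334 0.075 ]
 [0.6058 0.146  0.075 ]]
rim side [[0.3644 0.3986 0.075 ]
 [0.5481 0.4213 0.075 ]
 [0.5964 0.1224 0.075 ]]
[207.0566 263.4308][139.6689 192.382 ][220.0215 156.5721][285.5417 220.8755]pan [[ 0.6648 -0.3764  0.022 ]
 [ 0.6081 -0.0969  0.022 ]
 [ 0.4264 -0.1335  0.022 ]]
```

View pics/c1.png

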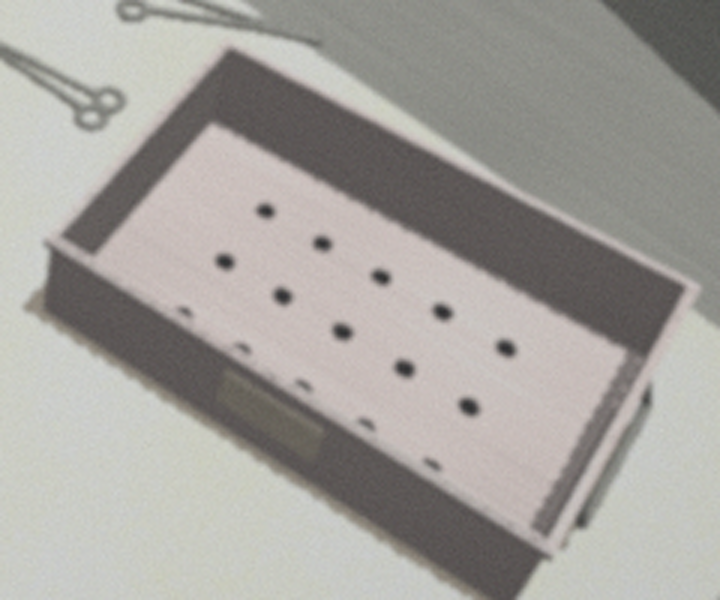

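View pics/c2.png

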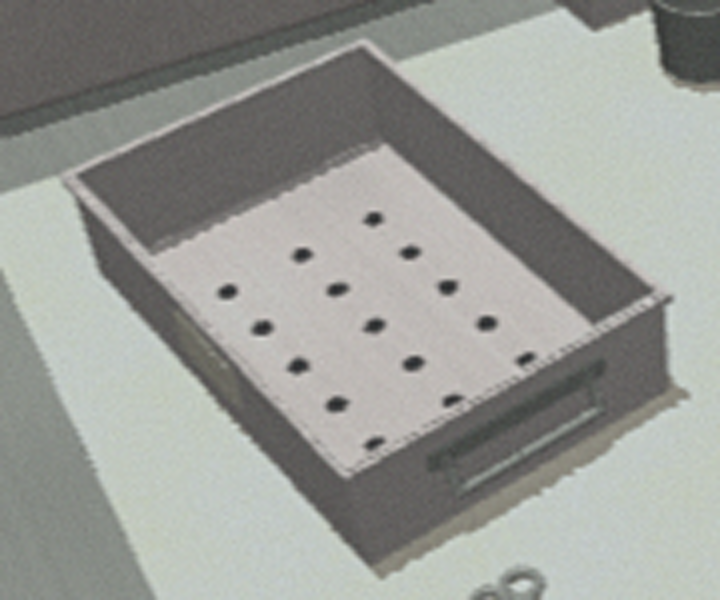

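The crops give the container rim's outer corners. Scene: (436,255.7), (592.3,336.7), (544,425), (375.7,320.7). Side: (206.8,268.5), (136.8,195), (211.8,160.3), (288,224.5). The middle floor hole is at scene (474.3,350.3) and side (213.8,231.3).

```bash
cat >> h.py <<'E'
def pose():
    from station import status
    o=status.get_obs(); return np.array(o['tool_pos']),R.from_rotvec(o['tool_rot']),o
def toolR(yaw,lean=0):
    # tool y along basket y (yaw), z down; lean>0: grip leans to +y by lean
    y=np.array([-np.sin(yaw),np.cos(yaw),0]);u=np.array([0,0,1.])
    b=np.cos(lean)*u+np.sin(lean)*y; ty=np.cos(lean)*y-np.sin(lean)*u; tz=-b
    return R.from_matrix(np.c_[np.cross(ty,tz),ty,tz])
def plan(P,Rt):
    p,r,o=pose(); dr=(r.inv()*Rt).as_rotvec()/np.radians(5); ds=Rt.inv().apply(np.array(P)-p)/.03; ds0=r.inv().apply(np.array(P)-p)/.03
    print('t',round(o['t'],2),'p',p.round(4),'turn',dr.round(3),'shift after turn',ds.round(3),'shift no turn',ds0.round(3))
E
python3 - <<'E'
from h import *
S=np.load('pics/scene0.npy',allow_pickle=True).item();D=np.load('pics/side0.npy',allow_pickle=True).item()
np.set_printoptions(precision=4,suppress=True)
a=[(436,255.7),(592.3,336.7),(544,425),(375.7,320.7)];b=[(206.8,268.5),(136.8,195),(211.8,160.3),(288,224.5)]
P=[]
for x,y in zip(a,b): q=tri(S,x,D,y);P.append(q[0]);print(q)
P=np.array(P);print('c',P.mean(0),'W',np.linalg.norm(P[3]-P[0]),np.linalg.norm(P[2]-P[1]),'L',np.linalg.norm(P[1]-P[0]),np.linalg.norm(P[2]-P[3]))
for i,j in((0,3),(1,2)): v=P[j]-P[i];print(np.arctan2(v[1],v[0]))
for i,j in((0,1),(3,2)): v=P[j]-P[i];print(np.arctan2(-v[0],v[1]))
print('hole',tri(S,(474.3,350.3),D,(213.8,231.3)))
h=[(225,261),(470,407)];q=[plane(S,(360+x/3,240+y/3),.003)for x,y in h];print(q)
print('bottle',plane(S,(284,328),0),plane(S,(281,279),.14),'forceps',plane(S,(344,246),.005),plane(S,(400,275),.005),plane(S,(466,254),.005))
plan([.45,.2,.33],toolR(.19,0));
E
```

```text
(array([0.4103, 0.1095, 0.071 ]), np.float64(0.002101358817638507))
(array([0.3593, 0.4008, 0.0709]), np.float64(0.003994371239393754))
(array([0.5556, 0.4342, 0.0733]), np.float64(0.004385197117864884))
(array([0.6052, 0.1394, 0.0707]), np.float64(0.004841570692577936))
c [0.4826 0.271  0.0715] W 0.19722850130828168 0.19911861099173003 L 0.2957121604983265 0.2989832106414702
0.1517185513597952
0.16826181164001852
0.17310914243138445
0.16668997843796893
hole (array([0.4815, 0.2701, 0.004 ]), np.float64(0.0032570031699278397))
[array([0.4929, 0.1915, 0.003 ]), array([0.466 , 0.3498, 0.003 ])]
bottle [0.7022 0.0067 0.    ] [0.7    0.0086 0.14  ] forceps [ 0.4782 -0.0707  0.005 ] [0.4493 0.0631 0.005 ] [0.3043 0.1146 0.005 ]
t 0.1 p [0.1495 0.6062 0.1966] turn [-0.02  -0.007 -4.948] shift after turn [ -7.28  -15.19   -4.446] shift no turn [-12.969 -10.756  -4.429]
```

View pics/c3.png

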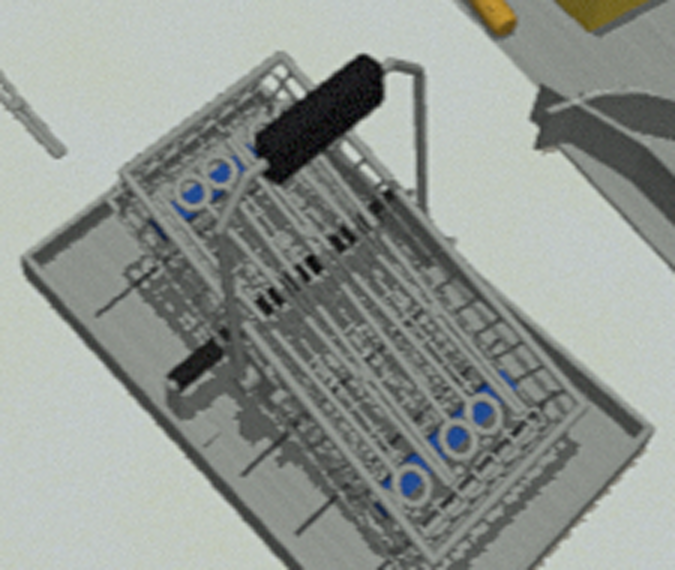

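The crop shows the basket's far end (+world y) raised on the bar and the bail leaning towards it. Container centre is about (0.482, 0.2705) with yaw about 0.167. The grip is at (0.541, -0.237, 0.199) with yaw about 0.19. I'm moving now.

```bash
python3 -m jog '[[0,0,-0.99,0,0,-0.9,1],[0,0,-0.99,0,0,-0.9,1],[0,0,-0.99,0,0,-0.9,1],[0,0,-0.99,0,0,-0.9,1],[0,0,-0.99,0,0,-0.9,1]]'
python3 -m jog '[[0,0,0,-0.5,-1,0,1],[0,0,0,-0.5,-1,0,1],[0,0,0,-0.5,-1,0,1],[0,0,0,-0.5,-1,0,1],[0,0,0,-0.5,-1,0,1]]'
python3 -m jog '[[0,0,0,-0.5,-1,0,1],[0,0,0,-0.5,-1,0,1],[0,0,0,-0.5,-1,0,1],[0,0,0,-0.5,-1,0,1],[0,0,0,-0.5,-1,0,1]]'
python3 -m jog '[[0,0,0,-0.4,-1,0,1],[0,0,0,-0.4,-1,0,1],[0,0,0,-0.4,-1,0,1],[0,0,0,-0.4,-1,0,1],[0,0,0,-0.4,-1,0,1]]'
python3 - <<'E'
from h import *
yb=np.array([-np.sin(.19),np.cos(.19),0]);b=np.array([0,0,np.cos(.2)])+np.sin(.2)*yb
plan(np.array([.541,-.237,.199])+b*.09,toolR(.19,.2))
E
```

```text
t: 0.72
tool_pos: [0.1495, 0.6065, 0.3328]
tool_rot: [0.303, -3.126, 0.002]
contact_force: [-0.0, 0.5, -0.4]
opening: 0.0857
grip_force: 0.0
t: 1.35
tool_pos: [0.2521, 0.4726, 0.3321]
tool_rot: [0.298, -3.127, 0.001]
contact_force: [-0.5, 0.0, -0.5]
opening: 0.0852
grip_force: 0.0
t: 1.98
tool_pos: [0.354, 0.3395, 0.3322]
tool_rot: [0.298, -3.127, 0.001]
contact_force: [0.5, 0.2, -0.4]
opening: 0.0853
grip_force: 0.0
t: 2.6
tool_pos: [0.4412, 0.2036, 0.3321]
tool_rot: [0.298, -3.127, 0.0]
contact_force: [0.9, 0.1, -0.1]
opening: 0.0853
grip_force: 0.0
t 2.6 p [0.4412 0.2036 0.3321] turn [ 2.291 -0.008  0.003] shift after turn [ -0.494 -13.869   4.34 ] shift no turn [ -0.493 -14.455   1.498]
```

```bash
python3 -m jog '[[0,0,0,-0.03,-1,0,1],[0,0,0,-0.03,-1,0,1],[0,0,0,-0.03,-1,0,1],[0,0,0,-0.03,-1,0,1],[0,0,0,-0.03,-1,0,1]]'
python3 -m jog '[[0,0,0,-0.03,-1,0,1],[0,0,0,-0.03,-1,0,1],[0,0,0,-0.03,-1,0,1],[0,0,0,-0.03,-1,0,1],[0,0,0,-0.03,-1,0,1]]'
python3 -m jog '[[0.6,0,0,-0.03,-1,0,1],[0.6,0,0,-0.03,-1,0,1],[0.6,0,0,-0.03,-1,0,1],[0.5,0,0,-0.03,-1,0,1],[0,0,0,0,0,0,1]]'
python3 - <<'E'
from h import *
yb=np.array([-np.sin(.19),np.cos(.19),0]);b=np.array([0,0,np.cos(.2)])+np.sin(.2)*yb
plan(np.array([.541,-.237,.199])+b*.09,toolR(.19,.2))
d=shot('wrist');cv2.imwrite('pics/w1.png',d['img'][:,:,::-1])
np.save('pics/w1.npy',d,allow_pickle=True)
print(proj(d,[.541,-.237,.199]))
for n in('scene','side'):
    e=shot(n);np.save(f'pics/{n}1.npy',e,allow_pickle=True)
E
```

```text
t: 3.22
tool_pos: [0.4736, 0.0572, 0.3321]
tool_rot: [0.298, -3.127, -0.0]
contact_force: [0.4, 0.1, 0.3]
opening: 0.0854
grip_force: 0.0
t: 3.85
tool_pos: [0.5064, -0.0892, 0.3321]
tool_rot: [0.298, -3.127, -0.001]
contact_force: [0.6, 0.1, 0.6]
opening: 0.0853
grip_force: 0.0
t: 4.47
tool_pos: [0.5326, -0.2059, 0.3419]
tool_rot: [-0.293, 3.094, -0.311]
contact_force: [-0.1, 1.1, 0.5]
opening: 0.0852
grip_force: 0.0
t 4.47 p [ 0.5326 -0.2059  0.3419] turn [-0.006 -0.007 -0.013] shift after turn [-0.079 -0.105  1.881] shift no turn [-0.081 -0.103  1.881]
[310.44520009 223.67955202]
```

View pics/w1.png

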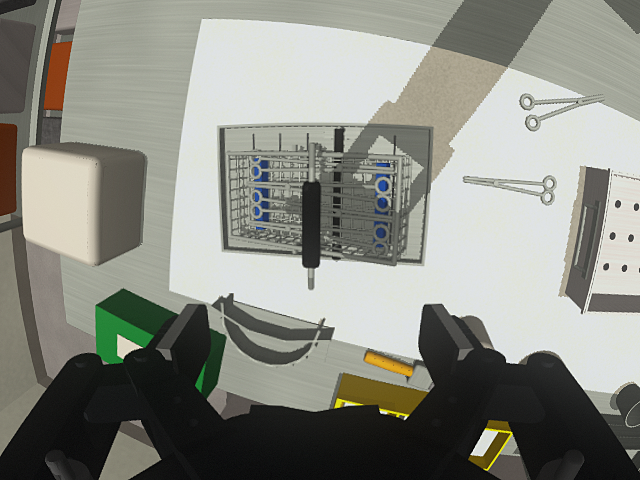

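The wrist view shows the grip upright in the picture at about (311,224), against a predicted (310,224). It lies midway between the fingers. I'll check its yaw and then descend.

Run:
```python
from h import *
d=np.load('pics/w1.npy',allow_pickle=True).item()
m=(d['img'].max(2)<45).astype(np.uint8); m[:175]=0;m[275:]=0;m[:,:298]=0;m[:,326:]=0
k,l,s,c=cv2.connectedComponentsWithStats(m);i=1+s[1:,4].argmax();r=cv2.minAreaRect(cv2.findContours((l==i).astype(np.uint8),0,1)[0][0])
print(s[i],c[i],r)
P=[]
ys,xs=np.nonzero(l==i)
for q in(190,200,210,220,230,240,250,260):P.append(plane(d,(xs[ys==q].mean(),q),.207)[:2])
P=np.array(P);f=np.polyfit(P[:,0],P[:,1],1);print('yaw',np.arctan(f[0]),'ctr',plane(d,c[i],.2),'y at .541',np.polyval(f,.541))
plan(np.array([.541,-.237,.199])-.0187*np.array([-np.sin(.2)*np.sin(.19),np.sin(.2)*np.cos(.19),np.cos(.2)]),toolR(.19,.2))
```

```text
[ 302  181   19   86 1343] [310.85778109 220.74906925] ((310.5769348144531, 223.5011749267578), (17.84404182434082, 85.15914916992188), 0.8814039826393127)
yaw 0.18686568855634234 ctr [ 0.53803397 -0.23696121  0.2       ] y at .541 -0.23483182631568172
t 4.62 p [ 0.5325 -0.2045  0.3419] turn [ 0.    -0.001  0.004] shift after turn [-0.074 -0.147  5.514] shift no turn [-0.075 -0.148  5.514]
```

```bash
python3 -m jog '[[0,0,0,-0.02,-0.04,0.9,1],[0,0,0,-0.02,-0.03,0.9,1],[0,0,0,-0.02,-0.03,0.9,1],[0,0,0,0,0,0.9,1],[0,0,0,0,0,0.9,1]]'
python3 -m jog '[[0,0,0,0,0,0.6,1],[0,0,0,0,0,0.4,1],[0,0,0,0,0,0,-1],[0,0,0,0,0,0,-1],[0,0,0,0,0,0,-1]]' 60
python3 -m jog '[[0,0,0,0,0,0,-1],[0,0,0,0,0,0,-1],[0,0,0,0,0,0,-1]]' 60
python3 - <<'E'
from h import *
np.set_printoptions(precision=4,suppress=True)
p,r,o=pose();print(p,r.as_rotvec(),o['wrist_torque']);plan(np.array([.541,-.237,.199])-.0187*np.array([-np.sin(.2)*np.sin(.19),np.sin(.2)*np.cos(.19),np.cos(.2)]),toolR(.19,.2))
tz=r.as_matrix()[:,2];ty=r.as_matrix()[:,1]
stud=p-tz*.0187+tz*.14;print('grip',p-tz*.0187,'stud',stud,'lean',np.arcsin(-tz[1]/np.cos(.19)))
R0=toolR(.187,0);plan(stud+np.array([0,0,.14-.0187]),R0)
E
```

```text
t: 5.25
tool_pos: [0.54, -0.2333, 0.2096]
tool_rot: [-0.296, 3.093, -0.311]
contact_force: [-1.0, -0.2, 0.0]
opening: 0.0854
grip_force: 0.0
t: 5.88
tool_pos: [0.5417, -0.2399, 0.1824]
tool_rot: [-0.295, 3.091, -0.313]
contact_force: [0.1, -0.1, 0.1]
opening: 0.0319
grip_force: 0.0
t: 6.25
tool_pos: [0.5411, -0.2397, 0.1811]
tool_rot: [-0.295, 3.093, -0.312]
contact_force: [-0.2, 1.1, 0.4]
opening: -0.0001
grip_force: 0.0
[ 0.5411 -0.2397  0.1811] [-0.2949  3.0929 -0.3116] [0.0335 0.0428 0.0087]
t 6.25 p [ 0.5411 -0.2397  0.1811] turn [-0.009  0.001  0.002] shift after turn [-0.013 -0.03   0.021] shift no turn [-0.013 -0.03   0.021]
grip [ 0.5404 -0.2361  0.1994] stud [ 0.5457 -0.2635  0.0622] lean 0.20078299876090383
t 6.25 p [ 0.5411 -0.2397  0.1811] turn [-2.301  0.004  0.036] shift after turn [-0.003 -0.806 -0.081] shift no turn [-0.    -0.806  0.081]
```

The fingers shut on nothing, so I'll look.

Run:
```python
from h import *
w=shot('wrist');s=shot('side');np.save('pics/side2.npy',s,allow_pickle=True);np.save('pics/w2.npy',w,allow_pickle=True)
a=cv2.resize(s['img'][230:430,270:490],None,fx=2.2,fy=2.2);b=cv2.resize(w['img'][120:400,200:440],None,fx=1.3,fy=1.3)
h=max(a.shape[0],b.shape[0]);o=np.zeros((h,a.shape[1]+b.shape[1],3),np.uint8);o[:a.shape[0],:a.shape[1]]=a;o[:b.shape[0],a.shape[1]:]=b
print(o.shape);cv2.imwrite('pics/m2.png',o[:,:,::-1])
```

```text
(440, 796, 3)
```

View pics/m2.png

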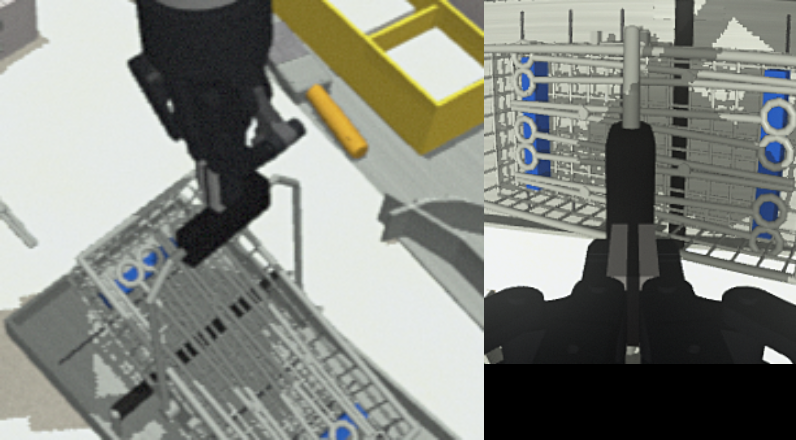

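Run:
```python
from h import *
np.set_printoptions(precision=4,suppress=True)
s=np.load('pics/side2.npy',allow_pickle=True).item();w=np.load('pics/w2.npy',allow_pickle=True).item()
p,r,o=pose();print(o['opening'],o['grip_force'])
tz=r.as_matrix()[:,2]
c=lambda v:(np.array(v)-[270,230])*2.2
k=lambda v:(np.array(v)-[200,120])*1.3+[484,0]
for n,P in [('tcp',p),('grasp',p-tz*.0187),('b54',p-tz*.073),('grip',[.541,-.237,.199]),('griptop',[.5404,-.234,.213])]:
  print(n,P,'crop side',c(proj(s,P)),'crop wrist',k(proj(w,P)))
d=shot('scene');np.save('pics/scene2.npy',d,allow_pickle=True)
print('scene',proj(d,p),proj(d,[.541,-.237,.199]))
o=np.hstack([cv2.resize(d['img'][90:210,206:326],(480,480),interpolation=2)])
cv2.imwrite('pics/m3.png',o[:,:,::-1])
```

```text
0.0002192631478341494 0.0
tcp [ 0.5411 -0.2397  0.181 ] crop side [222.8935 236.3849] crop wrist [631.5084 210.6358]
grasp [ 0.5404 -0.236   0.1993] crop side [221.1355 216.7482] crop wrist [631.3596 229.9879]
b54 [ 0.5384 -0.2254  0.2525] crop side [215.6963 155.9902] crop wrist [630.7075 315.8016]
grip [0.541, -0.237, 0.199] crop side [222.7135 217.6878] crop wrist [628.6636 230.4435]
griptop [0.5404, -0.234, 0.213] crop side [221.0858 202.0817] crop wrist [628.9339 247.9842]
scene [265.2272 154.107 ] [265.3501 147.2071]
```

View pics/m3.png

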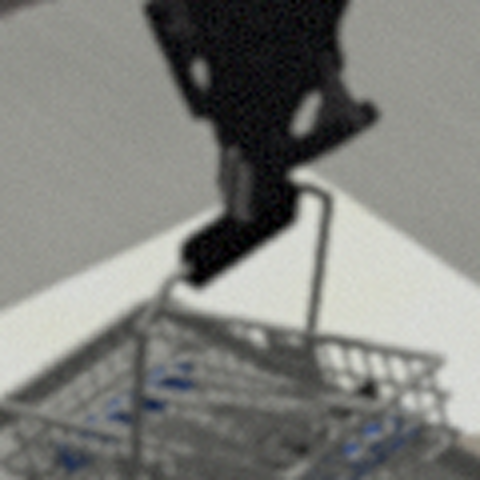

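The scene crop shows the shut fingers at (240,215), apparently ending at the grip's top edge. That is higher than the TCP's projection at (237,256). I'll check numerically where the tips really are, using the earlier open-gripper pictures.

Run:
```python
from h import *
np.set_printoptions(precision=1,suppress=True)
p=np.array([.5326,-.2059,.3419]);r=R.from_rotvec([-.293,3.094,-.311]);m=r.as_matrix()
for n in('scene','side'):
    a=np.load(f'pics/{n}0.npy',allow_pickle=True).item();b=np.load(f'pics/{n}1.npy',allow_pickle=True).item()
    dm=(np.abs(cv2.GaussianBlur(a['img'],(3,3),0).astype(int)-cv2.GaussianBlur(b['img'],(3,3),0)).max(2)>35)
    print(n,'tcp',proj(b,p),'tips(back13)',proj(b,p+m[:,1]*.0425-m[:,2]*.013),proj(b,p-m[:,1]*.0425-m[:,2]*.013),'outer',proj(b,p+m[:,1]*.057-m[:,2]*.013),proj(b,p-m[:,1]*.057-m[:,2]*.013))
    c=proj(b,p).astype(int)
    for y in range(c[1]-60,c[1]+40,3):
        print(y,''.join('#' if dm[y,x] else '.' for x in range(max(0,c[0]-70),c[0]+70,2)))
    print('x0',c[0]-70)
```

```text
scene tcp [273.3  85.5] tips(back13) [292.5  91.2] [255.7  67.6] outer [299.   95.4] [249.6  63.7]
25 .......................#######...#######################..#...........
28 ........................#####.....#########################...........
31 ...........................###.......#########..########.##...........
34 ..........................####.........#####....###########...........
37 ..........................####............###...###########...........
40 ..........................####............#################...........
43 ..........................####.............#####.##########...........
46 ..........................####...............###..#########...........
49 .........................####.................###.#########...........
52 ..............................................#############...........
55 ...............................................###########............
58 ..............................................##########..............
61 ..............................................#######.................
64 ....................................
[... 3485 characters left out ...]
..................
262 ......................................................................
265 ......................................................................
268 ......................................................................
271 ......................................................................
274 ......................................................................
277 ......................................................................
280 ......................................................................
283 ......................................................................
286 ......................................................................
x0 291
```

Run:
```python
from h import *
np.set_printoptions(precision=4,suppress=True)
S,D=[np.load(f'pics/{n}1.npy',allow_pickle=True).item() for n in('scene','side')]
p=np.array([.5326,-.2059,.3419]);m=R.from_rotvec([-.293,3.094,-.311]).as_matrix()
for a,b in(((257,50),(329,206)),((296,77),(384,233))):
    for A,B in((a,b),(a,((384,233) if b[0]==329 else (329,206)))):
        q,e=tri(S,A,D,B);print(q,e,'tool frame',m.T@(q-p))
```

```text
[ 0.5247 -0.2003  0.4085] 0.06381637222233873 tool frame [ 0.0068 -0.0064 -0.0666]
[ 0.5356 -0.2408  0.395 ] 0.0005310432111013869 tool frame [ 0.0036 -0.0447 -0.0451]
[ 0.5316 -0.1956  0.3627] 0.06651487100261738 tool frame [-0.001   0.006  -0.0225]
[ 0.5208 -0.1521  0.3756] 0.004245179647980545 tool frame [ 0.0015  0.0472 -0.044 ]
```

Measured from two views, the open fingertips sit 44–45 mm behind the reported TCP along the tool axis, where 13 mm was expected. The real fingers are therefore about 31 mm short of the reported TCP. I'll open, go 30 mm deeper along the tool axis and close again.

```bash
python3 -m jog '[[0,0,0,0,0,0,1],[0,0,0,0,0,0,1],[0,0,0,0,0,0,1],[0,0,0,0,0,0,1],[0,0,0,0,0,0,1]]'
python3 -m jog '[[0,0,0,0,0,0.35,1],[0,0,0,0,0,0.35,1],[0,0,0,0,0,0.3,1],[0,0,0,0,0,0,1]]'
python3 - <<'E'
from h import *
np.set_printoptions(precision=4,suppress=True)
p,r,o=pose();print(o['t'],o['opening'],p,o['contact_force']);m=r.as_matrix()
for n in('scene','side'):
    b=shot(n);np.save(f'pics/{n}3.npy',b,allow_pickle=True)
    a=np.load(f'pics/{n}0.npy',allow_pickle=True).item()
    dm=(np.abs(cv2.GaussianBlur(a['img'],(3,3),0).astype(int)-cv2.GaussianBlur(b['img'],(3,3),0)).max(2)>35)
    g=proj(b,[.541,-.237,.199]).astype(int);print(n,'grip',g,'tips exp',proj(b,p+m[:,1]*.0425-m[:,2]*.045),proj(b,p-m[:,1]*.0425-m[:,2]*.045))
    for y in range(g[1]-40,g[1]+25,3): print(y,''.join('#' if dm[y,x] else '.' for x in range(g[0]-60,g[0]+60,2)))
E
```

```text
t: 7.02
tool_pos: [0.5411, -0.2397, 0.181]
tool_rot: [-0.295, 3.093, -0.311]
contact_force: [0.2, -0.6, 0.8]
opening: 0.0849
grip_force: 0.0
t: 7.52
tool_pos: [0.5414, -0.2453, 0.1498]
tool_rot: [-0.295, 3.096, -0.309]
contact_force: [-0.3, -0.0, 0.8]
opening: 0.0854
grip_force: 0.0
7.525 0.08539522351285529 [ 0.5414 -0.2453  0.1498] [-0.3216 -0.0259  0.7611]
scene grip [265 147] tips exp [282.4311 160.4332] [250.2745 138.2145]
107 ................#######.###################.................
110 ................######...##################.................
113 ................###########################.................
116 .................##########################.................
119 ...................#########################................
122 ....................######.######################...........
125 ....................######...#####################..........
128 ....................#####......########.##########..........
131 ....................#####........#####.##########...........
134 ....................#####..........##############...........
137 ..............
[... 1560 characters left out ...]
###..........##.##..............###########.####.#
324 ###########..............................############.#..###
327 #####..##..............................##############.#####.
330 .#######...............................############.########
333 #######..........#...................#############.#########
336 #.###..................................########..##..#######
339 ####.........##...................##..#########.############
342 #..................................##.#########.############
345 .....................................#.######.#.############
348 .......................................#####.##..###########
351 ............................................###.############
```

The tips are where the offset predicts, either side of the grip. Closing now.

```bash
python3 -m jog '[[0,0,0,0,0,0,-1],[0,0,0,0,0,0,-1],[0,0,0,0,0,0,-1],[0,0,0,0,0,0,-1],[0,0,0,0,0,0,-1]]' 60
python3 - <<'E'
from h import *
np.set_printoptions(precision=4,suppress=True)
p,r,o=pose();m=r.as_matrix();tz=m[:,2];print(o['t'],o['opening'],p,o['wrist_torque'])
g=p-tz*.0497;stud=g+tz*.14;print('grasp pt',g,'stud',stud)
plan(stud+np.array([0,0,.14-.0497]),toolR(.187,0))
E
```

```text
t: 8.25
tool_pos: [0.5424, -0.2461, 0.152]
tool_rot: [-0.295, 3.093, -0.313]
contact_force: [-1.0, -1.1, 0.1]
opening: 0.015
grip_force: 60.8
8.25 0.015026726629098507 [ 0.5424 -0.2461  0.152 ] [-0.2225 -0.0388 -0.0432]
grasp pt [ 0.5405 -0.2363  0.2007] stud [ 0.5458 -0.2638  0.0635]
t 8.25 p [ 0.5424 -0.2461  0.152 ] turn [-2.312  0.006  0.033] shift after turn [-0.002 -0.603 -0.061] shift no turn [-0.001 -0.603  0.061]
```

```bash
python3 -m jog '[[-0.46,0,0,0,-0.12,0,-1],[-0.46,0,0,0,-0.12,0,-1],[-0.46,0,0,0,-0.12,0,-1],[-0.46,0,0,0,-0.12,0,-1],[-0.46,0,0,0,-0.12,0,-1]]'
python3 -m jog '[[0,0,0,0,0,-0.01,-1],[0,0,0,0,0,-0.01,-1],[0,0,0,0,0,-0.01,-1],[0,0,0,0,0,-0.01,-1],[0,0,0,0,0,-0.01,-1]]'
python3 -m jog '[[0,0,0,0,0,-0.01,-1],[0,0,0,0,0,-0.01,-1],[0,0,0,0,0,-0.01,-1],[0,0,0,0,0,-0.01,-1],[0,0,0,0,0,-0.01,-1]]'
python3 -m jog '[[0,0,0,0,0,-0.01,-1],[0,0,0,0,0,-0.01,-1],[0,0,0,0,0,-0.01,-1],[0,0,0,0,0,-0.01,-1],[0,0,0,0,0,-0.01,-1]]'
python3 -c "
from h import *
p,r,o=pose();m=r.as_matrix();tz=m[:,2];g=p-tz*.0497;print('lean',-tz[1],'stud',(g+tz*.14).round(4),o['wrist_torque'])"
```

```text
t: 8.88
tool_pos: [0.5458, -0.264, 0.1539]
tool_rot: [-0.298, 3.127, 0.003]
contact_force: [0.0, -3.3, -0.6]
opening: 0.015
grip_force: 60.5
t: 9.5
tool_pos: [0.5452, -0.2623, 0.1545]
tool_rot: [0.299, -3.126, -0.003]
contact_force: [1.1, -3.2, -4.9]
opening: 0.0151
grip_force: 60.0
t: 10.12
tool_pos: [0.5451, -0.2626, 0.1561]
tool_rot: [0.298, -3.126, -0.002]
contact_force: [0.7, 0.5, -7.4]
opening: 0.0147
grip_force: 59.6
t: 10.75
tool_pos: [0.5456, -0.2631, 0.1583]
tool_rot: [0.298, -3.127, -0.0]
contact_force: [0.3, -0.9, -7.4]
opening: 0.0153
grip_force: 59.6
lean -2.6088019060343884e-05 stud [ 0.5456 -0.2631  0.068 ] [ 0.02961138 -0.01731536  0.00772486]
```

```bash
python3 -m jog '[[0,0,0,0,0,-0.015,-1],[0,0,0,0,0,-0.015,-1],[0,0,0,0,0,-0.015,-1],[0,0,0,0,0,-0.015,-1],[0,0,0,0,0,-0.015,-1]]'
python3 -m jog '[[0,0,0,0,0,-0.03,-1],[0,0,0,0,0,-0.06,-1],[0,0,0,0,0,-0.12,-1],[0,0,0,0,0,-0.18,-1],[0,0,0,0,0,-0.24,-1]]'
python3 -m jog '[[0,0,0,0,0,-0.24,-1],[0,0,0,0,0,-0.24,-1],[0,0,0,0,0,-0.24,-1],[0,0,0,0,0,-0.24,-1],[0,0,0,0,0,-0.1,-1]]'
cat >> h.py <<'E'
def blue(d,box=None):
    g=d['img'].astype(int);m=((g[:,:,2]-g[:,:,0]>40)&(g[:,:,2]>70)).astype(np.uint8)
    if box: x0,y0,x1,y1=box;k=np.zeros_like(m);k[y0:y1,x0:x1]=1;m*=k
    return m
E
python3 - <<'E'
from h import *
np.set_printoptions(precision=4,suppress=True)
p,r,o=pose();tz=r.as_matrix()[:,2];st=p+tz*.0903;print(o['t'],'stud',st)
yb=np.array([-np.sin(.187),np.cos(.187),0])
for n in('scene','side','wrist'):
    d=shot(n);np.save(f'pics/{n}4.npy',d,allow_pickle=True)
    print(n,proj(d,st),[proj(d,st+yb*s) for s in(-.09,.09)])
    k,l,s,c=cv2.connectedComponentsWithStats(cv2.dilate(blue(d),np.ones((5,5))))
    for i in range(1,k):
        if s[i,4]>40:print(s[i],c[i])
E
```

```text
t: 11.38
tool_pos: [0.5456, -0.2631, 0.1606]
tool_rot: [0.298, -3.127, 0.0]
contact_force: [-0.3, 0.2, -8.4]
opening: 0.0148
grip_force: 59.6
t: 12.0
tool_pos: [0.5456, -0.2631, 0.1799]
tool_rot: [0.298, -3.127, 0.0]
contact_force: [0.5, -0.4, -7.9]
opening: 0.0149
grip_force: 59.6
t: 12.62
tool_pos: [0.5459, -0.2633, 0.2121]
tool_rot: [-0.298, 3.126, -0.001]
contact_force: [-0.1, -0.1, -8.0]
opening: 0.0149
grip_force: 59.6
12.625 stud [ 0.546  -0.2634  0.1218]
scene [258.8279 173.1376] [array([228.2052, 157.3081]), array([291.6804, 190.1197])]
[286 183  17  12 101] [294.3168 188.8515]
[272 270  17  18 275] [280.3491 278.2109]
side [379.7806 369.5945] [array([426.6612, 412.038 ]), array([338.5309, 332.2492])]
[  194     0   210    77 13098] [303.0322  32.7687]
[355 217  16  18 260] [362.3885 225.2192]
[319 314  47  40 756] [342.4259 334.0132]
[313 349  11  11  79] [317.8481 354.1899]
[398 388  54  56 879] [424.4846 414.9545]
wrist [313.6346 237.2947] [array([196.257 , 237.1894]), array([431.1677, 237.9581])]
[190 168  25  46 764] [200.462  190.6649]
[422 170  20  11 187] [431.4813 174.8075]
[ 414  187   27   65 1161] [427.9922 218.7192]
[193 221  23  61 940] [203.667  250.9809]
[411 258  24  41 710] [422.8704 276.5282]
[199 287  18   9 150] [207.34   291.2133]
```

```bash
cat >> h.py <<'E'
def tilt(d,st,yb,split=.035):
    # +theta: +y end up. compares blue-centroid line with projected stud line
    m=blue(d); A={}
    e=lambda s,t:proj(d,st+s*(yb*np.cos(t)+np.array([0,0,1])*np.sin(t)))
    pts=np.argwhere(m)[:,::-1].astype(float); out=[]
    for s in(-.09,.09):
        q=pts[np.linalg.norm(pts-e(s,0),axis=1)<30]; out.append(np.median(q,0)*.0+q.mean(0))
    u=lambda a:np.arctan2(a[1],a[0])
    base=e(.09,0)-e(-.09,0); k=(u(e(.09,.02)-e(-.09,.02))-u(base))/.02
    return (u(out[1]-out[0])-u(base))/k, out
def swing(n,N,yaw,off=.0903):
    from scipy.optimize import least_squares
    T=[];Y=[]
    for i in range(N):
        p,r,o=pose(); st=p+r.as_matrix()[:,2]*off
        d=shot(n); T.append(o['t']); Y.append(tilt(d,st,np.array([-np.sin(yaw),np.cos(yaw),0]))[0])
    T=np.array(T);Y=np.array(Y);w=2*np.pi/1.85;B=np.c_[np.ones(N),np.sin(w*T),np.cos(w*T)]
    c,*_=np.linalg.lstsq(B,Y,rcond=None)
    print('t',T[0].round(2),T[-1].round(2),'mean',c[0].round(4),'amp',np.hypot(c[1],c[2]).round(4),'rms',np.std(Y-B@c).round(4))
    print('now theta-mean',(c[1]*np.sin(w*T[-1])+c[2]*np.cos(w*T[-1])).round(4),'rate/w',(c[1]*np.cos(w*T[-1])-c[2]*np.sin(w*T[-1])).round(4)); print(Y.round(3))
    return c
E
python3 -c "
from h import *
swing('side',22,.187)"
```

```text
t 12.78 13.82 mean -0.0009 amp 0.0384 rms 0.0082
now theta-mean -0.0346 rate/w -0.0166
[ 0.021  0.049  0.031  0.025  0.031  0.037  0.032  0.031  0.034  0.033
  0.033  0.008  0.018  0.006  0.014  0.007 -0.022 -0.012 -0.029 -0.04
 -0.026 -0.035]
```

Swing amplitude is 0.038 rad. A velocity step of about 0.109 m/s in +y at the upward zero crossing cancels it. After that I'll use ramps exactly one swing period long: 4 idle rows, then the carry.

```bash
python3 -m jog '[[0,0,0,0,0,0,-1],[0,0,0,0,0,0,-1],[0,0,0,0,0,0,-1],[0,0,0,0,0,0,-1],[0,0,0.01,-0.035,0.46,0,-1]]' | head -2
python3 -m jog '[[0,0,0.01,-0.035,0.48,0,-1],[0,0,0.01,-0.035,0.5,0,-1],[0,0,0.01,-0.035,0.52,0,-1],[0,0,0.01,-0.035,0.54,0,-1],[0,0,0.01,-0.035,0.56,0,-1]]' | head -2
python3 -m jog '[[0,0,0.01,-0.035,0.58,0,-1],[0,0,0.01,-0.035,0.6,0,-1],[0,0,0.01,-0.035,0.62,0,-1],[0,0,0.01,-0.035,0.64,0,-1],[0,0,0.01,-0.035,0.66,0,-1]]' | head -2
python3 -m jog '[[0,0,0.01,-0.035,0.68,0,-1],[0,0,0.01,-0.035,0.7,0,-1],[0,0,0.01,-0.035,0.72,0,-1],[0,0,0.01,-0.035,0.74,0,-1],[0,0,0.01,-0.035,0.75,0,-1]]' | head -2
python3 -m jog '[[0,0,0.01,-0.035,0.75,0,-1],[0,0,0.01,-0.035,0.75,0,-1],[0,0,0.01,-0.035,0.75,0,-1],[0,0,0.01,-0.035,0.725,0,-1],[0,0,0,-0.035,0.675,0,-1]]' | head -2
python3 -m jog '[[0,0,0,-0.035,0.625,0,-1],[0,0,0,-0.035,0.575,0,-1],[0,0,0,-0.035,0.525,0,-1],[0,0,0,-0.035,0.475,0,-1],[0,0,0,-0.035,0.425,0,-1]]' | head -2
python3 -m jog '[[0,0,0,-0.035,0.375,0,-1],[0,0,0,-0.035,0.325,0,-1],[0,0,0,-0.035,0.275,0,-1],[0,0,0,-0.035,0.225,0,-1],[0,0,0,-0.035,0.175,0,-1]]' | head -2
python3 -m jog '[[0,0,0,-0.035,0.125,0,-1],[0,0,0,0,0.075,0,-1],[0,0,0,0,0.025,0,-1]]'
python3 - <<'E'
from h import *
c=swing('side',26,.167)
plan([.482,.2705,.2121],toolR(.167))
d=shot('side');np.save('pics/side5.npy',d,allow_pickle=True);d=shot('scene');np.save('pics/scene5.npy',d,allow_pickle=True);d=shot('wrist');np.save('pics/wrist5.npy',d,allow_pickle=True)
E
```

```text
t: 14.5
tool_pos: [0.544, -0.2495, 0.2112]
t: 15.12
tool_pos: [0.5345, -0.1705, 0.2113]
t: 15.75
tool_pos: [0.5227, -0.078, 0.2113]
t: 16.38
tool_pos: [0.5086, 0.029, 0.2113]
t: 17.0
tool_pos: [0.4946, 0.1378, 0.2113]
t: 17.62
tool_pos: [0.4866, 0.2156, 0.2112]
t: 18.25
tool_pos: [0.4848, 0.2566, 0.2112]
t: 18.62
tool_pos: [0.4846, 0.2631, 0.2112]
tool_rot: [0.271, -3.13, 0.0]
contact_force: [0.1, -0.3, -7.7]
opening: 0.0152
grip_force: 59.6
t 18.62 19.88 mean 0.119 amp 0.0182 rms 0.0183
now theta-mean -0.008 rate/w 0.0163
[0.132 0.139 0.128 0.12  0.144 0.104 0.144 0.149 0.122 0.112 0.121 0.123
 0.106 0.115 0.107 0.143 0.086 0.055 0.09  0.114 0.09  0.078 0.138 0.098
 0.118 0.125]
t 19.93 p [0.4847 0.2632 0.2112] turn [ 0.    -0.     0.065] shift after turn [ 0.047  0.256 -0.029] shift no turn [ 0.045  0.256 -0.029]
```

Run:
```python
from h import *
S,D,W=[np.load(f'pics/{n}5.npy',allow_pickle=True).item() for n in('scene','side','wrist')]
p,r,o=pose();st=p+r.as_matrix()[:,2]*.0903
for n,d in(('sc',S),('si',D),('wr',W)):print(n,proj(d,st).round(1))
a=cv2.resize(D['img'][110:310,110:310],(400,400),interpolation=2);b=cv2.resize(S['img'][230:430,370:570],(400,400),interpolation=2);c=W['img'][130:330,120:520]
c=cv2.resize(c,(400,200));o=np.vstack([np.hstack([a,b]),np.hstack([c,np.zeros_like(c)])]);cv2.imwrite('pics/m5.png',o[:,:,::-1])
```

```text
sc [483.2 309.1]
si [207.7 192.6]
wr [313.7 237.1]
```

View pics/m5.png

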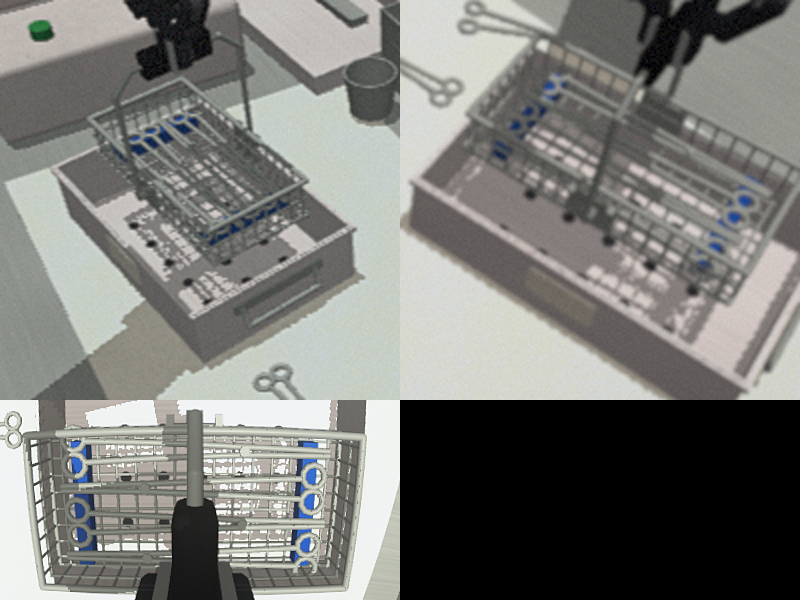

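The composite shows the basket hanging inside the container's outline, above the rim. Blue strips are partly hidden in the side view but clear in the wrist and scene views, so I'll sense tilt from those two.

```bash
cat >> h.py <<'E'
def wt(d,st,yb):
    m=blue(d); m[:140]=0; m[320:]=0; x=np.nonzero(m)[1]; c0=proj(d,st)[0]
    L=x[(x>150)&(x<c0-60)].mean();Q=x[(x>c0+60)&(x<490)].mean()
    e=lambda s,t:proj(d,st+s*(yb*np.cos(t)+np.array([0,0,1])*np.sin(t)))[0]
    f=lambda t:e(.09,t)+e(-.09,t)
    return (L+Q-f(0))/((f(.02)-f(-.02))/.04)
def fit(T,Y):
    T=np.array(T);Y=np.array(Y);w=2*np.pi/1.85;B=np.c_[np.ones(len(T)),np.sin(w*T),np.cos(w*T)]
    c,*_=np.linalg.lstsq(B,Y,rcond=None);te=T[-1]
    print('t',te.round(3),'mean',c[0].round(4),'amp',np.hypot(c[1],c[2]).round(4),'rms',np.std(Y-B@c).round(4),'phase deg',np.degrees(np.arctan2(c[1]*np.sin(w*te)+c[2]*np.cos(w*te),c[1]*np.cos(w*te)-c[2]*np.sin(w*te))).round(0))
def both(N,yaw=.167):
    y=np.array([-np.sin(yaw),np.cos(yaw),0]);A=[[],[]];B=[[],[]]
    for i in range(N):
        p,r,o=pose();st=p+r.as_matrix()[:,2]*.0903
        d=shot('wrist');A[0].append(o['t']);A[1].append(wt(d,st,y))
        p,r,o=pose();d=shot('scene');B[0].append(o['t']);B[1].append(tilt(d,st,y)[0])
    for n,q in(('wrist',A),('scene',B)):print(n,np.round(q[1],3));fit(*q)
E
python3 - <<'E'
from h import *
W=np.load('pics/wrist4.npy',allow_pickle=True).item();print('w4',wt(W,np.array([.546,-.2634,.1218]),np.array([-np.sin(.187),np.cos(.187),0])))
both(14)
E
```

```text
w4 0.032376500319316756
wrist [ 0.001  0.009  0.012  0.015  0.018  0.019  0.016  0.009  0.005 -0.003
 -0.011 -0.017 -0.022 -0.026]
t 21.375 mean -0.0028 amp 0.0219 rms 0.0012 phase deg -100.0
scene [-0.019 -0.016 -0.002 -0.007  0.022  0.    -0.011 -0.007 -0.001 -0.01
 -0.003 -0.029 -0.026 -0.042]
t 21.425 mean -0.0159 amp 0.0199 rms 0.0085 phase deg -117.0
```

The wrist sensor reads amplitude 0.022 rad with rms 0.001, about a level mean. I'll do a half-period out-and-back damping move, timed to the zero crossing, that also covers the remaining 7.7 mm.

```bash
python3 -m jog '[[0,0,0,0,0,0,-1],[0,0,0,0,0,0,-1],[0,0,0,0,0,0,-1],[0,0,0.01,0,0.058,0,-1],[0,0,0.01,0,0.083,0,-1]]' | head -2
python3 -m jog '[[0,0,0.01,0.01,0.083,0,-1],[0,0,0.01,0.01,0.083,0,-1],[0,0,0.01,0.01,0.083,0,-1],[0,0,0.01,0.01,0.083,0,-1],[0,0,0,0,0.083,0,-1]]' | head -2
python3 -m jog '[[0,0,0,0,0.044,0,-1],[0,0,0,0,-0.048,0,-1],[0,0,0,0,-0.048,0,-1],[0,0,0,0,-0.048,0,-1],[0,0,0,0,-0.048,0,-1]]' | head -2
python3 -m jog '[[0,0,0,0,-0.048,0,-1],[0,0,0,0,-0.048,0,-1],[0,0,0,0,-0.048,0,-1],[0,0,0,0,-0.005,0,-1]]' | head -2
python3 - <<'E'
from h import *
y=np.array([-np.sin(.167),np.cos(.167),0]);T=[];Y=[]
for i in range(22):
    p,r,o=pose();st=p+r.as_matrix()[:,2]*.0903;d=shot('wrist');T.append(o['t']);Y.append(wt(d,st,y))
print(np.round(Y,3));fit(T,Y);np.save('pics/wrist6.npy',d,allow_pickle=True)
plan([.482,.2705,.2112],toolR(.167))
E
```

```text
t: 22.1
tool_pos: [0.4839, 0.2675, 0.2112]
t: 22.72
tool_pos: [0.4806, 0.2796, 0.2112]
t: 23.35
tool_pos: [0.4815, 0.2748, 0.2113]
t: 23.85
tool_pos: [0.4821, 0.2705, 0.2112]
[-0.006 -0.008 -0.01  -0.01  -0.01  -0.011 -0.012 -0.012 -0.012 -0.011
 -0.012 -0.01  -0.01  -0.009 -0.008 -0.007 -0.006 -0.007 -0.005 -0.004
 -0.003 -0.002]
t 24.9 mean -0.0058 amp 0.0059 rms 0.0005 phase deg 39.0
t 24.95 p [0.4822 0.2706 0.2112] turn [-0.     0.     0.006] shift after turn [ 0.006 -0.003  0.001] shift no turn [ 0.006 -0.003  0.001]
```

```bash
python3 - <<'E'
from h import *
np.set_printoptions(precision=4,suppress=True)
S,D=[np.load(f'pics/{n}5.npy',allow_pickle=True).item() for n in('scene','side')]
Q={k:tri(S,a,D,b) for k,a,b in(('A',(438.5,251),(215,227.5)),('D',(405,286),(264,201)),('C',(537.5,380),(201.5,150)))}
for k,q in Q.items():print(k,q[0],q[1].round(4))
A,Dd,C=[Q[k][0] for k in'ADC'];print('AC centre',(A+C)/2,'tool was .4847 .2632; W',np.linalg.norm(Dd-A),'L',np.linalg.norm(C-Dd))
v=C-Dd;print('yaw L',np.arctan2(-v[0],v[1]));v=Dd-A;print('yaw W',np.arctan2(v[1],v[0]))
E
python3 - <<'E'
from h import *
y=np.array([-np.sin(.167),np.cos(.167),0]);T=[];Y=[]
for i in range(12):
    p,r,o=pose();st=p+r.as_matrix()[:,2]*.0903;d=shot('wrist');T.append(o['t']);Y.append(wt(d,st,y))
print(np.round(Y,4));fit(T,Y)
E
```

```text
A [0.4512 0.1388 0.1364] 0.0005
D [0.5617 0.1558 0.1432] 0.006
C [0.5314 0.3975 0.1297] 0.0105
AC centre [0.4913 0.2682 0.1331] tool was .4847 .2632; W 0.11208258754805688 L 0.2440012989619923
yaw L 0.1248638069172699
yaw W 0.1527324996809426
[-0.0025 -0.0018 -0.0016 -0.0019 -0.0008 -0.0012 -0.0006 -0.0024 -0.0033
 -0.0024 -0.0042 -0.0035]
t 25.5 mean -0.006 amp 0.0047 rms 0.0006 phase deg 157.0
```

Run:
```python
from h import *
d=np.load('pics/wrist6.npy',allow_pickle=True).item()
cv2.imwrite('pics/w6.png',cv2.resize(d['img'][60:400,100:540],None,fx=1.75,fy=1.75,interpolation=2)[:,:,::-1])
```

```text
(no output)
```

View pics/w6.png

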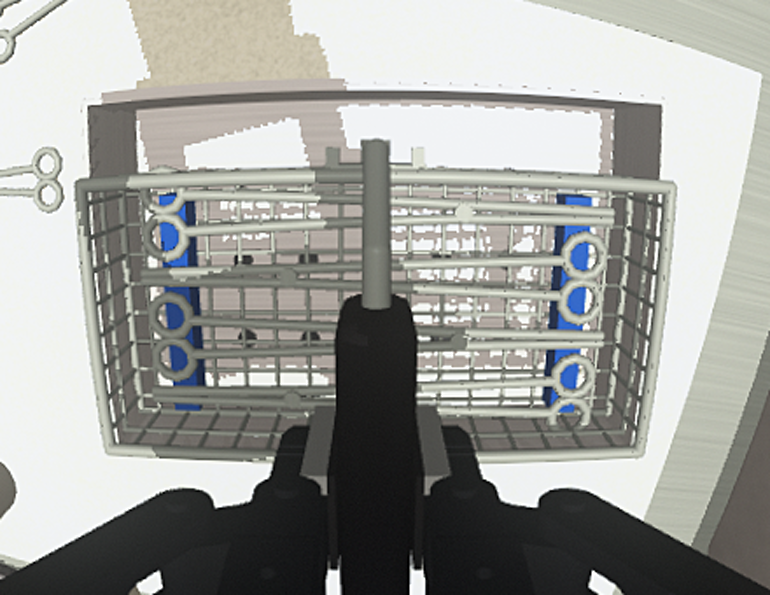

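The wrist view shows the container's inner rim corners nearest the robot at about (88,104) and (662,104), and the basket's top-rim corners at (77,181), (675,185), (640,460) and (108,455), in crop pixels. I'll cast both from this one camera.

Run:
```python
from h import *
np.set_printoptions(precision=4,suppress=True)
d=np.load('pics/wrist6.npy',allow_pickle=True).item()
u=lambda p:(100+p[0]/1.75,60+p[1]/1.75)
B=np.array([plane(d,u(p),.148) for p in((77,181),(675,185),(640,460),(108,455))]);C=np.array([plane(d,u(p),.075) for p in((88,104),(662,104))])
ya=lambda v:np.arctan2(-v[0],v[1])
print('basket',B,'\nctr',B.mean(0),'yaw',ya(B[1]-B[0]),ya(B[2]-B[3]),'L',np.linalg.norm(B[1]-B[0]),np.linalg.norm(B[2]-B[3]),'W',np.linalg.norm(B[3]-B[0]))
w=ya(C[1]-C[0]);print('cont',C,'L',np.linalg.norm(C[1]-C[0]),'yaw',w,'ctr',C.mean(0)+.095*np.array([np.cos(w),np.sin(w),0]))
p,r,o=pose();print(p)
```

```text
basket [[0.4424 0.1457 0.148 ]
 [0.4048 0.3776 0.148 ]
 [0.5225 0.3962 0.148 ]
 [0.5592 0.165  0.148 ]] 
ctr [0.4822 0.2711 0.148 ] yaw 0.16089544731370523 0.1572586898598491 L 0.2349347724811125 0.2340602401660584 W 0.11830183653424797
cont [[0.4116 0.1124 0.075 ]
 [0.3634 0.3975 0.075 ]] L 0.28914364107378127 yaw 0.1673005679732243 ctr [0.4812 0.2708 0.075 ]
[0.4821 0.2706 0.2112]
```

The basket is centred within about 1 mm and aligned within 0.01 rad. One finer damping pass comes next, then the hold.

```bash
python3 -m jog '[[0,0,-0.02,0,0,0,-1],[0,0,-0.02,0,0,0,-1],[0,0,-0.02,0,0,0,-1],[0,0,-0.01,0,0,0,-1],[0,0,0,0,0,0,-1]]' | head -2
python3 -m jog '[[0,0,0,0,0,0,-1],[0,0,0,0,0,0,-1],[0,0,0,0,0,0,-1],[0,0,0,0,0.013,0,-1],[0,0,0,0,0.017,0,-1]]' | head -2
python3 -m jog '[[0,0,0,0,0.017,0,-1],[0,0,0,0,0.017,0,-1],[0,0,0,0,0.017,0,-1],[0,0,0,0,0.017,0,-1],[0,0,0,0,0.017,0,-1]]' | head -2
python3 -m jog '[[0,0,0,0,0.003,0,-1],[0,0,0,0,-0.017,0,-1],[0,0,0,0,-0.017,0,-1],[0,0,0,0,-0.017,0,-1],[0,0,0,0,-0.017,0,-1]]' | head -2
python3 -m jog '[[0,0,0,0,-0.017,0,-1],[0,0,0,0,-0.017,0,-1],[0,0,0,0,-0.017,0,-1]]' | head -2
python3 - <<'E'
from h import *
y=np.array([-np.sin(.167),np.cos(.167),0]);T=[];Y=[]
for i in range(26):
    p,r,o=pose();st=p+r.as_matrix()[:,2]*.0903;d=shot('wrist');T.append(o['t']);Y.append(wt(d,st,y))
print(np.round(Y,4));fit(T,Y)
plan([.482,.2705,.2112],toolR(.167))
E
```

```text
t: 26.18
tool_pos: [0.4821, 0.2706, 0.2113]
t: 26.8
tool_pos: [0.482, 0.2715, 0.2112]
t: 27.42
tool_pos: [0.4815, 0.2741, 0.2112]
t: 28.05
tool_pos: [0.4819, 0.272, 0.2112]
t: 28.42
tool_pos: [0.4822, 0.2706, 0.2112]
[-0.002  -0.0003 -0.0029 -0.0037 -0.0046 -0.0035 -0.0036 -0.0033 -0.0047
 -0.0057 -0.0065 -0.0056 -0.0059 -0.0044 -0.0043 -0.0036 -0.0037 -0.0042
 -0.0032 -0.0036 -0.002  -0.0013 -0.0024 -0.0024 -0.003   0.    ]
t 29.675 mean -0.0026 amp 0.0025 rms 0.0009 phase deg 44.0
t 29.73 p [0.4822 0.2706 0.2112] turn [-0.     0.     0.075] shift after turn [ 0.006 -0.002  0.002] shift no turn [ 0.006 -0.001  0.002]
```

Amplitude is now 0.0025 rad and level. I'll hold past a count of three and then lower.

```bash
for i in 1 2 3 4; do python3 -m jog '[[0,0,0,0,0,0,-1],[0,0,0,0,0,0,-1],[0,0,0,0,0,0,-1],[0,0,0,0,0,0,-1],[0,0,0,0,0,0,-1]]' | head -1; done
python3 -m jog '[[0,0,0,0,0,0.06,-1],[0,0,0,0,0,0.12,-1],[0,0,0,0,0,0.2,-1],[0,0,0,0,0,0.25,-1],[0,0,0,0,0,0.25,-1]]' | head -4
python3 -m jog '[[0,0,0,0,0,0.25,-1],[0,0,0,0,0,0.25,-1],[0,0,0,0,0,0.25,-1],[0,0,0,0,0,0.25,-1],[0,0,0,0,0,0.2,-1]]' | head -4
python3 -m jog '[[0,0,0,0,0,0.15,-1],[0,0,0,0,0,0.1,-1],[0,0,0,0,0,0.06,-1],[0,0,0,0,0,0.04,-1],[0,0,0,0,0,0.04,-1]]' | head -4
python3 -c "
from h import *
y=np.array([-np.sin(.167),np.cos(.167),0]);p,r,o=pose();d=shot('wrist');print(wt(d,p+r.as_matrix()[:,2]*.0903,y));plan([.482,.2705,.116],toolR(.167))"
```

```text
t: 30.35
t: 30.98
t: 31.6
t: 32.22
t: 32.85
tool_pos: [0.482, 0.2705, 0.1839]
tool_rot: [0.272, -3.129, 0.0]
contact_force: [-0.0, -0.5, -7.9]
t: 33.48
tool_pos: [0.482, 0.2705, 0.1482]
tool_rot: [0.272, -3.129, 0.0]
contact_force: [-0.5, -0.8, -7.9]
t: 34.1
tool_pos: [0.4823, 0.2707, 0.1373]
tool_rot: [-0.272, 3.129, 0.0]
contact_force: [0.1, -0.3, -7.2]
-0.003491631632194848
t 34.15 p [0.4822 0.2706 0.137 ] turn [-0.     0.001  0.075] shift after turn [ 0.006 -0.002  0.702] shift no turn [ 0.006 -0.002  0.702]
```

```bash
python3 -m jog '[[0,0,0,0,0,0.06,-1],[0,0,0,0,0,0.06,-1],[0,0,0,0,0,0.06,-1],[0,0,0,0,0,0.06,-1],[0,0,0,0,0,0.05,-1]]' | head -4
python3 -m jog '[[0,0,0,0,0,0.05,-1],[0,0,0,0,0,0.04,-1],[0,0,0,0,0,0.04,-1],[0,0,0,0,0,0.03,-1],[0,0,0,0,0,0.03,-1]]' | head -4
python3 -m jog '[[0,0,0,0,0,0.03,-1],[0,0,0,0,0,0.03,-1],[0,0,0,0,0,0.02,-1],[0,0,0,0,0,0.02,-1],[0,0,0,0,0,0.02,-1]]' | head -4
```

```text
t: 34.78
tool_pos: [0.4821, 0.2706, 0.1282]
tool_rot: [0.272, -3.13, 0.0]
contact_force: [-0.2, 0.9, -7.8]
t: 35.4
tool_pos: [0.4822, 0.2706, 0.1227]
tool_rot: [-0.272, 3.13, 0.0]
contact_force: [0.6, -0.7, -8.1]
t: 36.02
tool_pos: [0.4822, 0.2706, 0.1191]
tool_rot: [-0.272, 3.13, -0.0]
contact_force: [0.6, 0.3, -7.4]
```

```bash
for i in 1 2; do python3 -m jog '[[0,0,0,0,0,0.02,-1],[0,0,0,0,0,0.02,-1],[0,0,0,0,0,0.02,-1],[0,0,0,0,0,0.02,-1],[0,0,0,0,0,0.02,-1]]' | sed -n '1,2p;4p'; done
```

```text
t: 36.65
tool_pos: [0.4827, 0.2709, 0.1187]
contact_force: [-6.0, -2.7, 8.6]
t: 37.28
tool_pos: [0.4831, 0.2711, 0.1187]
contact_force: [-12.8, -3.8, 19.8]
```

Contact came at 0.1187 and I am now pressing slightly, so I'll back off to just resting.

```bash
python3 -m jog '[[0,0,0,0,0,-0.04,-1],[0,0,0,0,0,-0.04,-1],[0,0,0,0,0,-0.03,-1],[0,0,0,0,0,-0.03,-1],[0,0,0,0,0,0,-1]]' | sed -n '1,2p;4p'
python3 -c "
from h import *
y=np.array([-np.sin(.167),np.cos(.167),0]);p,r,o=pose();d=shot('wrist');print(wt(d,p+r.as_matrix()[:,2]*.0903,y));np.save('pics/wrist7.npy',d,allow_pickle=True);plan([.482,.2705,.1187],toolR(.167))"
```

```text
t: 37.9
tool_pos: [0.4825, 0.2708, 0.1187]
contact_force: [-4.7, -2.6, 5.2]
-0.009343204849489233
t 37.95 p [0.4825 0.2708 0.1187] turn [0.003 0.01  0.077] shift after turn [ 0.018 -0.007 -0.001] shift no turn [ 0.018 -0.007 -0.001]
```

```bash
python3 -m jog '[[0,0,0,0,0,-0.03,-1],[0,0,0,0,0,-0.03,-1],[0,0,0,0,0,0,-1]]' | sed -n '1,2p;4p'
python3 -m jog '[[0,0,0,0,0,0,-0.4],[0,0,0,0,0,0,0],[0,0,0,0,0,0,0.4],[0,0,0,0,0,0,0.8],[0,0,0,0,0,0,1]]'
python3 -m jog '[[0,0,0,0,0,0,1],[0,0,0,0,0,0,1],[0,0,0,0,0,0,1],[0,0,0,0,0,0,1],[0,0,0,0,0,-0.1,1]]'
python3 -m jog '[[0,0,0,0,0,-0.2,1],[0,0,0,0,0,-0.2,1],[0,0,0,0,0,-0.2,1],[0,0,0,0,0,-0.2,1],[0,0,0,0,0,-0.2,1]]'
```

```text
t: 38.33
tool_pos: [0.4821, 0.2706, 0.1186]
contact_force: [-1.3, 0.6, -2.1]
t: 38.95
tool_pos: [0.4822, 0.2707, 0.1192]
tool_rot: [-0.272, 3.13, 0.0]
contact_force: [0.8, -1.6, -0.4]
opening: 0.0851
grip_force: 0.0
t: 39.58
tool_pos: [0.4819, 0.2705, 0.1219]
tool_rot: [0.272, -3.129, 0.0]
contact_force: [0.3, -0.4, -0.5]
opening: 0.0853
grip_force: 0.1
t: 40.2
tool_pos: [0.4822, 0.2706, 0.1526]
tool_rot: [-0.272, 3.13, 0.0]
contact_force: [-0.2, 0.9, 0.5]
opening: 0.0854
grip_force: 0.0
```

Released. I'll retreat upward and check the final pose.

```bash
python3 -m jog '[[0,0,0,0,0,-0.5,1],[0,0,0,0,0,-0.8,1],[0,0,0,0,0,-0.8,1],[0,0,0,0,0,-0.8,1],[0,0,0,0,0,-0.8,1]]' | head -4
python3 -m jog '[[0,0,0,0,0,-0.5,1],[0,0,0,0,0,0,1],[0,0,0,0,0,0,1],[0,0,0,0,0,0,1],[0,0,0,0,0,0,1]]' | head -4
python3 - <<'E'
from h import *
np.set_printoptions(precision=4,suppress=True)
d=shot('wrist');np.save('pics/wrist8.npy',d,allow_pickle=True)
yb=np.array([-np.sin(.167),np.cos(.167),0]);xb=np.array([np.cos(.167),np.sin(.167),0])
m=blue(d);k,l,s,c=cv2.connectedComponentsWithStats(cv2.dilate(m,np.ones((9,9))))
c0=proj(d,[.4815,.2705,.03])
print('centre px',c0)
ys,xs=np.nonzero(m);q=(abs(ys-c0[1])<90)
for nm,z in(('z.02',.02),('z.03',.03)):
    P=[]
    for sgn in(-1,1):
        g=q&((xs-c0[0])*sgn>30)&((xs-c0[0])*sgn<150);P.append(plane(d,(xs[g].mean(),ys[g].mean()),z))
    a,b=P;v=b-a;print(nm,a,b,'mid in container frame',((a+b)/2-[.4815,.2705,0])@np.c_[xb,yb],'yaw',np.arctan2(-v[0],v[1]),'len',np.linalg.norm(v))
# bail grip: dark blob
dk=(d['img'].max(2)<45).astype(np.uint8);k,l,s,c=cv2.connectedComponentsWithStats(dk)
for i in range(1,k):
    if s[i,4]>300 and s[i,1]<330:print('dark',s[i],c[i],plane(d,c[i],.15))
E
```

```text
t: 40.83
tool_pos: [0.4822, 0.2706, 0.265]
tool_rot: [-0.272, 3.129, 0.0]
contact_force: [0.4, 0.3, 0.9]
t: 41.45
tool_pos: [0.4818, 0.2704, 0.2772]
tool_rot: [0.272, -3.128, 0.001]
contact_force: [-0.4, -0.1, 0.2]
centre px [314.1957 202.5311]
z.02 [0.493  0.1823 0.02  ] [0.4323 0.3488 0.02  ] mid in container frame [-0.0194 -0.0017] yaw 0.34949779280265586 len 0.1772573157367341
z.03 [0.4911 0.1841 0.03  ] [0.4319 0.3468 0.03  ] mid in container frame [-0.0206 -0.0017] yaw 0.3494977928026557 len 0.1731674748037421
dark [ 376  182   35   91 2638] [392.5921 226.1255] [0.47   0.3363 0.15  ]
dark [    0   305   640   175 58048] [319.9934 419.7247] [0.6888 0.3133 0.15  ]
```

The bail hides part of the +y blue strip. I'll take yaw from the −y strip and the grip axis instead.

Run:
```python
from h import *
np.set_printoptions(precision=4,suppress=True)
xb=np.array([np.cos(.167),np.sin(.167)])
def rowline(d,m,x0,x1,z,name):
    P=[]
    for y in range(120,330):
        x=np.nonzero(m[y,x0:x1])[0]
        if len(x)>3:P.append(plane(d,(x0+x.mean(),y),z)[:2])
    P=np.array(P);c=P.mean(0);v=np.linalg.svd(P-c)[2][0];v*=np.sign(v[0]);print(name,len(P),'ctr',c,'extent along x',np.ptp((P-c)@v),'mid',P[[0,-1]].mean(0),'yaw',np.arctan2(v[1],v[0]))
d=np.load('pics/wrist8.npy',allow_pickle=True).item();c0=proj(d,[.4815,.2705,.03])
rowline(d,blue(d),int(c0[0])-130,int(c0[0])-30,.02,'after L strip')
dk=(d['img'].max(2)<45).astype(np.uint8);dk[278:]=0;rowline(d,dk,370,420,.155,'grip')
w=np.load('pics/wrist6.npy',allow_pickle=True).item();c0=proj(w,[.4815,.2705,.12])
rowline(w,blue(w),150,int(c0[0])-60,.11,'hang L strip');rowline(w,blue(w),int(c0[0])+60,490,.11,'hang R strip')
# edges of strip in scene, tilt check
for n in('scene','side'):
    e=shot(n);np.save(f'pics/{n}8.npy',e,allow_pickle=True)
    k,l,s,c=cv2.connectedComponentsWithStats(cv2.dilate(blue(e),np.ones((5,5))))
    print(n,[(c[i].round(1),s[i,4]) for i in range(1,k) if s[i,4]>40],[proj(e,np.array([.4815,.2705,.02])+s_*np.array([-np.sin(.167),np.cos(.167),0])).round(1) for s_ in(-.088,.088)])
```

```text
after L strip 45 ctr [0.492  0.1812] extent along x 0.09872990894552981 mid [0.4975 0.1824] yaw 0.16955115203335694
grip 90 ctr [0.4706 0.3354] extent along x 0.07709805736785445 mid [0.4716 0.3344] yaw 0.20125075178396423
hang L strip 82 ctr [0.4916 0.1812] extent along x 0.10245204332201785 mid [0.4973 0.1841] yaw 0.16232269473642127
hang R strip 90 ctr [0.4688 0.3591] extent along x 0.10250548998859627 mid [0.4689 0.3582] yaw 0.1681614122812083
scene [(array([280.4, 278.1]), np.int32(272)), (array([434.7, 316.8]), np.int32(301)), (array([522.1, 374.8]), np.int32(396))] [array([431.9, 319.9]), array([522.8, 373.7])]
side [(array([299.6,  42.7]), np.int32(16746)), (array([195.2, 206.2]), np.int32(448)), (array([362.4, 225.1]), np.int32(252)), (array([247.3, 237.4]), np.int32(76)), (array([228.6, 248.3]), np.int32(131))] [array([233.8, 247. ]), array([191.9, 206.5])]
```

```bash
python3 -c "
from station import finish_job
print(finish_job())"
```

```text
the job is handed in; nothing more can be done
None
```

The basket stands flat on the container's floor, centred within about 1–2 mm and lined up within about 0.01 rad, with the bail released and the gripper clear; it hung level and nearly still above the container for over three seconds, I pressed it on the floor with about 20 N before backing off, and I handed the job in at about 41.6 s.

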